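# Latch the dish tray and start the reader

### The job

Two dish readers stand on the bench. On the one whose tray holds the petri dish, push the tray's upright front plate with your fingertips all the way in to the end stop, then let go and draw back, so that the tray springs back a little and latches against its stop pin. Then press that reader's start button fully down with a fingertip and let it come up again; do not touch or lift the dish, and leave the empty reader and the beaker, flask and bottle alone.

Things in the scene. Friction and masses are not known exactly. Their poses are not given: they have to be found in the camera images.
- reader_a: Reader holding the dish, fixed, left or right of the microscope. Origin: underside, on the tray's centre line; x = direction the tray is pushed in (away from the robot), y left, z up. In its frame, mm: grey base x -135 to 70, y -65 to 65, 10 thick, with a wing x -130 to -60 out to y 115; white read head x -40 to 70, y -65 to 65, top z 56; tray top z 22; steel stop pin (8 thick, top z 30) at x -52, y -48; button at x -95, y 89.
- reader_b: The other reader, of the same build and axes as reader A, but with an empty tray. Between the two readers stands a fixed microscope, over 0.5 m tall, at about x 0.5 to 0.8, y -0.2 to 0.05 m from the robot base: swing past on the robot side of it, near the base. Leave it alone.
- tray_a (a joint): Reader A's tray, m along the reader's x: 0 out, 0.045 latched against the pin, 0.075 end stop. Spring pushes it out: 3 N at 0, 7.5 N at 0.075; damping 40 N per m/s; pressing the pin down on the way in adds up to 3 N. The pin jumps up behind the tray's catch just beyond 0.045, so once released the tray returns (0.15 m/s) to 0.045 and stays; released sooner it comes right out.
- tray_b (a joint): Reader B's tray, same values (0 = out). Leave it alone.
- push_plate_a (a point): Centre of the outer face of the upright aluminium push plate on the front end of reader A's tray; the face looks along the reader's -x. Plate 50 mm wide (y), 8 mm thick, reaching from 24 mm below to 16 mm above this point, which is 40 mm above the worktop. Moves with the tray: reader x -134 mm when out, -59 mm fully in, then 19 mm short of the read head.
- start_a (a joint): Reader A's start button, m: 0 up, 0.006 fully down. Sprung, 1.5 N to begin and 5 N fully down; pressed counts beyond 0.004.
- start_b (a joint): Reader B's start button, same values. Leave it alone.
- start_a_top (a point): Centre of the top of reader A's round black start button, 18 mm across, 48 mm above the worktop when up, pressed straight down; it stands 10 mm proud of a grey collar 34 mm across, on a low white console left of the tray. Moves with the button.
- dish: Loose petri dish, 60 mm across, 15 mm high, 18 g, origin at the centre of its underside, 22 mm above the worktop. It stands on reader A's tray between four pegs, its centre 79 mm behind the push plate's outer face, and rides with the tray.
- beaker_center (a point): Centre of a loose clear beaker, 44 mm across, 58 mm high; bystander.
- flask_center (a point): Centre of a loose film-covered conical flask, 69 mm across, 96 mm high; bystander.
- bottle_center (a point): Centre of a loose small brown bottle with a screw cap, 32 mm across, 67 mm high; bystander.

How it is judged:
By the outcome, as a careful person would: the job done as asked, in the order asked, and still so for the second after the job is handed in, with the robot touching nothing.
It also fails if it takes over 45 s, if anything falls off the work surface, if the arm or the gripper's body presses on something with over 40 N, if the wrist force passes 120 N, or if a joint passes its speed limit or range.

### The arm

A 6-joint arm with a two-finger parallel gripper is mounted at the origin on a cart in front of the work surface, level with it; the furniture and walls round the work are solid. World frame = base frame: x ahead of the robot, y to its left, z up, the work surface at z = 0. Lengths are in mm, angles in degrees, forces in N, time in s.
With the tool pointing down it reaches from about 200 to 875 mm from the base axis. Payload 3.4 kg.
Tool frame: the origin (TCP) lies midway between the tips of the shut fingers; the grasp point (between the pads) lies 19 mm behind it; z points along the fingers, y is the line along which they close (so a half turn about z gives the same grasp; the last joint's range is limited). The gripper opens to 94 mm and grips with 3 to 60 N. Pads are 16 mm wide; open, the fingers measure 119 mm over their backs; the gripper's body (75 mm by 177 mm) begins 78 mm behind the grasp point.
Start: joints at [63.083, 15.808, 86.224, -0, 77.962, -6.933], TCP at [196.537, 540.406, 205.493] pointing down, gripper open.
Joint ranges: [-165.64, 165.64], [-43.16, 119.46], [12.63, 154.43], [-67.54, 247.53], [6.08, 155.33], [-154.97, 154.97]. Speed limits (degrees/s): [147.25, 147.25, 180, 180, 180, 180].

### API

Orientations are given as [roll, pitch, yaw] about the fixed x, y, z axes, in that order (R = Rz(yaw) Ry(pitch) Rx(roll)).
In Python, from station import robot gives the robot as it stands. The module is installed in compiled form; this text tells all that it offers.
- The arm moves only by the tool move_arm, never from a script. Its argument "commands" is a list of rows, each an object with "xyz": the shift along the world's x, y, z as a fraction of full scale, a list of three; "dr": the turn, a rotation vector about the world's x, y, z as a fraction of full scale, a list of three. In form: [{"xyz": [tx, ty, tz], "dr": [rx, ry, rz]}, ...]. A call has 1 to 20 rows; each row is the pose to reach, as a shift and turn from the pose commanded when the call began; what a row does not reach only later rows make up. Full scale, the value 1, is 0.4 m for a shift and 90 degrees for a turn. A row lasts 1/12 s, in which the tool goes at most 41.7 mm and 7.16 degrees, less where a joint would pass 70% of its speed; a pose out of reach is approached as far as the arm can. A call with a number of a shift or a turn outside -1 to 1 is refused whole. A call with a gripper value outside its range is refused whole. "fingers" is the opening, from 0 (shut) to 1 (fully open), set as the call begins (left out, the last holds). The fingers move at their own pace and stop on an object; the grip force is fixed at half the most. Time passes only in rows, so rows that repeat a pose let the fingers close. It gives the time, the measured TCP pose, the force, the opening and the grip force at its end, in the units of the state.
- robot.state(): the state, without advancing time (a new reading comes with each control period).
- robot.get_image(name): name is "scene" or "side" or "wrist"; returns a dict with "frame" (480x640x3 uint8, red, green, blue), "range_z" (480x640 float32, mm along the optical axis (not along the pixel's ray), 0 where there is no reading), "fx", "fy", "cx", "cy" (pixels), "xyz" and "orientation" of the camera in the world; the wrist camera has in their place "hand_eye" (4x4, takes a point from camera to tool coordinates, whose origin is the TCP and whose axes are the flange's). Camera axes: x right, y up, looking along -z (the intrinsics and any distortion apply to the point x, -y, -z); pixel columns grow to the right and rows downward; lengths in mm; the calibration is good to about 2 mm. A picture is of the moment at which its call begins: read the wrist's pose just before it.
- robot.hand_in(): hands the job in; it is judged then, once.
The state is a dict: "t": time; "qpos": joint angles; "qd": joint speeds; "joint_efforts": joint torques, N m; "tcp_pos": TCP position; "ee_rot": TCP orientation; "contact_force": force on the tool from outside, world axes, zero at the start; "moment": the same for the moment, N m; "gripper_width": opening from 0.0 (shut) to 1.0 (fully open); "grasp_force": force on a finger pad.
Only numpy, scipy, OpenCV 4.12 (cv2) and the standard library are available. Lean on these libraries where they do the work, as an engineer would, in place of code of your own. Each camera call takes 0.05 s, during which the arm holds its last target. There are 200 camera calls.

## Working session

There is one attempt and no reset: what is moved stays moved. The work goes in short steps, Python scripts to look and compute and a tool call to move; the robot and the scene stay as the last step left them, time stands still between calls to the robot, and variables do not carry over. Pictures are saved under pics/ and viewed, at most 10 in all, crops included, and the job is handed in when it is done.

Besides the shell and the picture viewer there is one more tool, called as a command line: name --argument value ..., lists and objects as JSON in quotes. move_arm: Moves the arm, as the interface text tells. Shift numbers are shares of 0.4 m and turn numbers shares of 90 degrees, none past 1 either way. Its arguments: {"type":"object","properties":{"commands":{"type":"array","items":{"type":"object","properties":{"xyz":{"type":"array","items":{"type":"number"}},"dr":{"type":"array","items":{"type":"number"}}}}},"fingers":{"type":"number"}},"required":["commands"]}

```bash
mkdir -p pics; cat > h.py <<'E'
from station import robot
import numpy as np, cv2
from scipy.spatial.transform import Rotation as R
def grab(n,f):
    s=robot.state(); im=robot.get_image(n)
    cv2.imwrite(f'pics/{f}.png',im['frame'][...,::-1]); np.savez(f'{f}.npz',tcp=s['tcp_pos'],rot=s['ee_rot'],**im)
    return im
def campose(d):
    if 'hand_eye' in d:
        T=np.eye(4);T[:3,:3]=R.from_euler('xyz',d['rot'],degrees=True).as_matrix();T[:3,3]=d['tcp'];T=T@d['hand_eye'];return T[:3,:3],T[:3,3]
    return R.from_euler('xyz',d['orientation'],degrees=True).as_matrix(),d['xyz']
def ray(d,u,v):
    M,o=campose(d); return o,M@np.array([(u-d['cx'])/d['fx'],-(v-d['cy'])/d['fy'],-1.])
def onplane(d,u,v,z):
    o,r=ray(d,u,v); return o+r*(z-o[2])/r[2]
def depth(d,u,v):
    o,r=ray(d,u,v); return o+r*d['range_z'][int(v),int(u)]
E
python3 - <<'E'
from h import *
for n in('scene','side'):
    i=grab(n,n); print(n,{k:v for k,v in i.items() if k not in('frame','range_z')})
print(robot.state())
E
```

```text
scene {'fx': 508.6867667570065, 'fy': 508.6867667570065, 'cx': 317.22875156156573, 'cy': 242.58973757675003, 'xyz': array([-386.04865725, -942.27159902,  806.88425791]), 'orientation': array([ 59.64974596,   1.44087552, -48.41337712])}
side {'fx': 524.1105543483673, 'fy': 524.1105543483673, 'cx': 325.28580713626155, 'cy': 238.86217923186837, 'xyz': array([ 249.67264056, 1192.25032399,  867.773073  ]), 'orientation': array([  58.62339689,   -0.95742039, -165.46947978])}
{'t': 0.1, 'qpos': array([ 6.30826858e+01,  1.58438119e+01,  8.62836570e+01, -8.54421999e-04,
        7.79629082e+01, -6.93450462e+00]), 'qd': array([ 0.1160525 , -0.00716726, -0.25953059, -0.02682934, -0.12134428,
        0.00065467]), 'joint_efforts': array([ 3.07456088e-03, -4.05456734e+01, -2.37780619e+01,  7.04721990e-02,
        2.99629639e-02, -7.52110805e-05]), 'tcp_pos': array([196.30794534, 539.9428826 , 204.72307674]), 'ee_rot': array([-1.79910183e+02, -1.00823993e-02,  1.60017361e+02]), 'contact_force': array([-0.02855975,  0.49162724,  0.69650506]), 'moment': array([ 0.02476481, -0.062562  , -0.0166853 ]), 'grasp_force': 0.0, 'gripper_width': 1.0006061060392817}
```

View pics/scene.png

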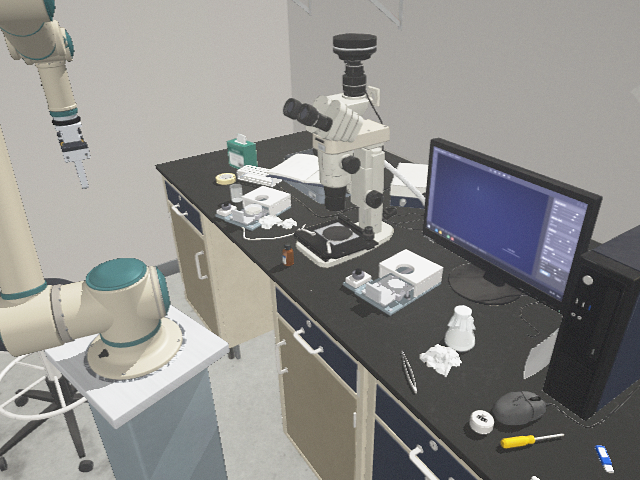

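View pics/side.png

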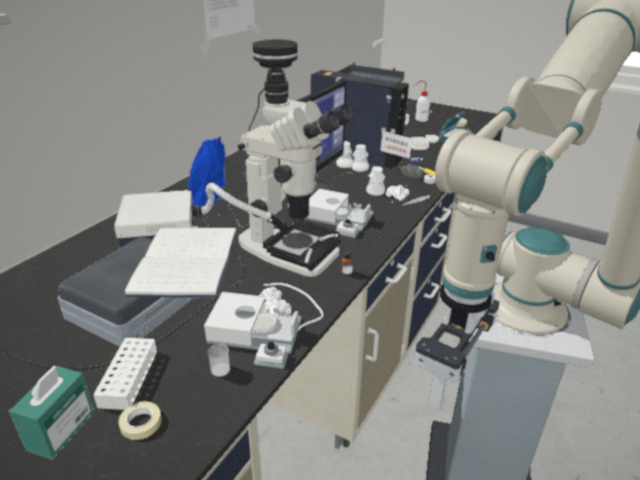

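The scene view shows the left reader near (255,207) and the right one near (390,280). In the side view they are near (255,325) and (340,213). I'll enlarge both to find the dish.

```bash
python3 - <<'E'
import cv2,numpy as np
a=cv2.imread('pics/scene.png');b=cv2.imread('pics/side.png')
c=lambda i,x,y:cv2.resize(i[y:y+75,x:x+100],(400,300),interpolation=cv2.INTER_CUBIC)
cv2.imwrite('pics/crops.png',np.vstack([np.hstack([c(a,205,170),c(a,340,240)]),np.hstack([c(b,205,285),c(b,290,180)])]))
from h import *
for n,p in(('scene',[(255,215),(385,285)]),('side',[(265,325),(345,217)])):
    d=np.load(n+'.npz')
    for q in p: print(n,q,onplane(d,*q,22).round())
E
```

```text
scene (255, 215) [609. 249.  22.]
scene (385, 285) [ 551. -326.   22.]
side (265, 325) [624. 277.  22.]
side (345, 217) [ 556. -308.   22.]
```

View pics/crops.png

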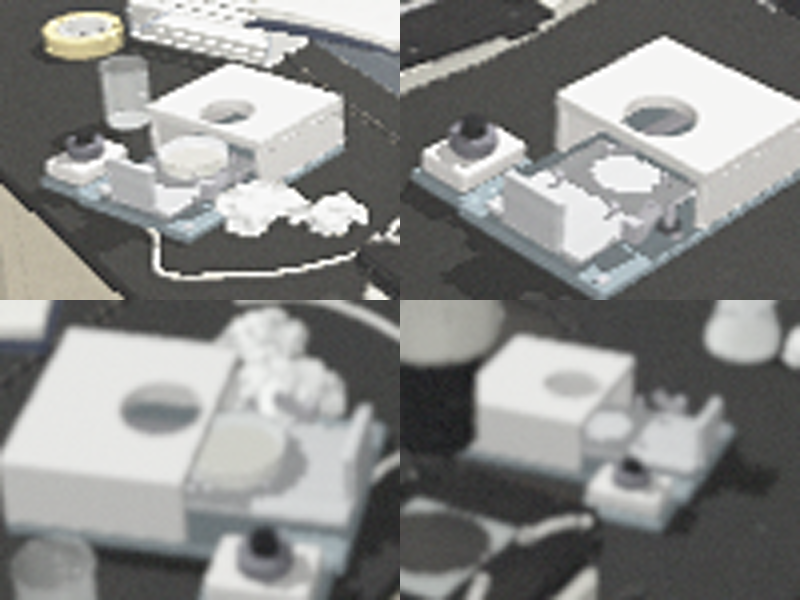

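The left reader holds the dish: in both left crops a raised disc stands on its tray, while the right reader's tray only has a flat white mark. So reader A is the left one. Next I'll get rough positions from these pixels.

```bash
python3 - <<'E'
from h import *
a=np.load('scene.npz');b=np.load('side.npz')
A=lambda x,y,z:onplane(a,205+x/4,170+y/4,z).round()
B=lambda x,y,z:onplane(b,205+x/4,285+y/4,z).round()
print('button',A(83,132,48),B(265,243,48))
print('plate',A(133,188,40),B(355,140,40))
print('head',[A(*p,56) for p in((150,105),(232,68),(345,95),(255,145))])
print('headB',[B(*p,56) for p in((68,28),(240,58),(190,190),(5,165))])
print('beaker',A(125,60,58),B(55,255,58))
E
```

```text
button [574. 356.  48.] [575. 367.  48.]
plate [541. 254.  40.] [556. 260.  40.]
head [array([636., 338.,  56.]), array([735., 340.,  56.]), array([757., 219.,  56.]), array([638., 209.,  56.])]
headB [array([758., 224.,  56.]), array([642., 223.,  56.]), array([628., 346.,  56.]), array([739., 354.,  56.])]
beaker [683. 427.  58.] [678. 417.  58.]
```

move_arm --commands '[{"xyz": [0.17,-0.15,0.1],"dr": [0,0,0.07]},{"xyz": [0.34,-0.3,0.14],"dr": [0,0,0.14]},{"xyz": [0.685,-0.6,0.14],"dr": [0,0,0.278]},{"xyz": [0.685,-0.6,0.14],"dr": [0,0,0.278]},{"xyz": [0.685,-0.6,0.14],"dr": [0,0,0.278]},{"xyz": [0.685,-0.6,0.14],"dr": [0,0,0.278]},{"xyz": [0.685,-0.6,0.14],"dr": [0,0,0.278]},{"xyz": [0.685,-0.6,0.14],"dr": [0,0,0.278]},{"xyz": [0.685,-0.6,0.14],"dr": [0,0,0.278]},{"xyz": [0.685,-0.6,0.14],"dr": [0,0,0.278]},{"xyz": [0.685,-0.6,0.14],"dr": [0,0,0.278]},{"xyz": [0.685,-0.6,0.14],"dr": [0,0,0.278]},{"xyz": [0.685,-0.6,0.14],"dr": [0,0,0.278]},{"xyz": [0.685,-0.6,0.14],"dr": [0,0,0.278]}]' --fingers 0

```text
t: 1.27
tcp_pos: [469.2, 301.4, 261.3]
ee_rot: [180.0, -0.0, -174.8]
contact_force: [-0.4, -0.1, 0.1]
gripper_width: 0.041
grasp_force: 0.0
```

```bash
python3 - <<'E'
from h import *
i=grab('wrist','w1'); d=dict(np.load('w1.npz')); print(campose(d),d['tcp'],d['rot'],robot.state()['contact_force'],robot.state()['t'],d['fx'])
E
```

```text
(array([[-8.94003236e-02, -9.55597332e-01, -2.80786968e-01],
       [ 9.95995530e-01, -8.55766753e-02, -2.58754178e-02],
       [ 6.97665037e-04, -2.81975835e-01,  9.59421253e-01]]), array([387.75488578, 295.8026849 , 440.85212561])) [469.22968913 301.40991315 261.33121426] [ 1.79985648e+02 -4.20241014e-02 -1.74846532e+02] [-0.71302692  0.83023171 -1.57836596] 1.3167 342.6544409259065
```

View pics/w1.png

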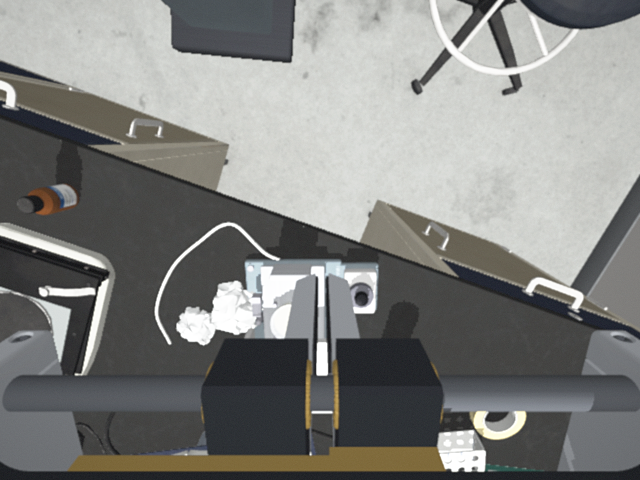

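The wrist view shows the button at (360,293) and the base's front edge at row 262. The fingers hide the plate. I'll shift forward and down so the reader's front sits in the clear upper half.

move_arm --commands '[{"xyz": [0.1,0,-0.1],"dr": [0,0,0]},{"xyz": [0.2,0,-0.2],"dr": [0,0,0]},{"xyz": [0.24,0,-0.2],"dr": [0,0,0]},{"xyz": [0.24,0,-0.2],"dr": [0,0,0]},{"xyz": [0.24,0,-0.2],"dr": [0,0,0]},{"xyz": [0.24,0,-0.2],"dr": [0,0,0]}]'

```text
t: 1.82
tcp_pos: [565.6, 301.2, 181.5]
ee_rot: [180.0, -0.1, -174.9]
contact_force: [-1.7, 0.3, 0.1]
gripper_width: 0.003
grasp_force: 0.0
```

```bash
python3 - <<'E'
from h import *
i=grab('wrist','w2'); f=i['frame'][100:340,200:440,::-1]
cv2.imwrite('pics/w2c.png',cv2.resize(f,(600,600),interpolation=cv2.INTER_CUBIC))
s=robot.state();print(s['tcp_pos'],s['ee_rot'],s['t'])
E
```

```text
[565.55105345 301.27603367 182.52076202] [ 1.79961164e+02  2.40468056e-02 -1.74891978e+02] 1.8667
```

View pics/w2c.png

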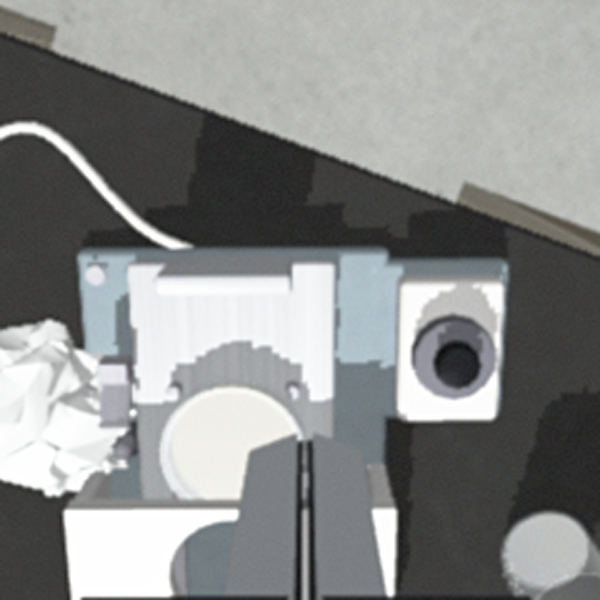

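The crop shows the plate's top front edge from (157,277) to (291,277) and the button at (457,365). The base's front corners are at (80,250) and (387,249), and the head's front top edge runs from (66,508) to (396,508).

```bash
python3 - <<'E'
from h import *
d=dict(np.load('w2.npz'))
g=lambda x,y,z:onplane(d,200+(x+.5)/2.5-.5,100+(y+.5)/2.5-.5,z)
pl=[g(157,277,56),g(291,277,56)];ba=[g(80,250,10),g(387,249,10)];he=[g(66,508,56),g(396,508,56)];bu=g(457,365,48)
for n,p in(('plate',pl),('base',ba),('head',he)):
    v=p[1]-p[0]; print(n,p[0].round(1),p[1].round(1),'len',np.linalg.norm(v).round(1),'yaw',np.degrees(np.arctan2(-v[0],v[1])).round(1))
print('button',bu.round(1))
for x in (0,1):pass
yaw=np.radians(5.2);ex=np.array([np.cos(yaw),np.sin(yaw)]);ey=np.array([-ex[1],ex[0]])
loc=lambda P,x,y:P[:2]-x*ex-y*ey
print('origin est',loc(sum(pl)/2,-134,0),loc(sum(ba)/2,-135,0),loc(sum(he)/2,-40,0),loc(bu,-95,89))
# circle fit of black cap
f=d['frame'];roi=f[225:262,372:394].max(2)<60
m=cv2.moments(roi.astype(np.uint8),True);print('cap',(372+m['m10']/m['m00'])-200,(225+m['m01']/m['m00'])-100,m['m00'])
E
```

```text
plate [551.6 248.   56. ] [547.3 296.4  56. ] len 48.6 yaw 5.1
base [553.2 208.7  10. ] [541.6 335.   10. ] len 126.9 yaw 5.3
head [647.1 216.1  56. ] [635.6 345.2  56. ] len 129.6 yaw 5.1
button [577.5 362.7  48. ]
origin est [682.86871744 284.35757795] [681.81177443 284.10307299] [681.19123    284.30023838] [680.19268102 282.64227947]
cap 182.56277056277054 144.67099567099567 231.0
```

move_arm --commands '[{"xyz": [-0.08,-0.04,0],"dr": [0,0,0]},{"xyz": [-0.164,-0.084,0],"dr": [0,0,0]},{"xyz": [-0.164,-0.084,-0.1],"dr": [0,0,0]},{"xyz": [-0.164,-0.084,-0.2],"dr": [0,0,0]},{"xyz": [-0.164,-0.084,-0.3],"dr": [0,0,0]},{"xyz": [-0.164,-0.084,-0.35],"dr": [0,0,0]},{"xyz": [-0.164,-0.084,-0.375],"dr": [0,0,0]},{"xyz": [-0.164,-0.084,-0.375],"dr": [0,0,0]},{"xyz": [-0.164,-0.084,-0.375],"dr": [0,0,0]},{"xyz": [-0.164,-0.084,-0.375],"dr": [0,0,0]}]'

```text
t: 2.7
tcp_pos: [502.5, 267.7, 33.9]
ee_rot: [179.9, 0.3, -174.9]
contact_force: [-0.4, -0.5, 0.5]
gripper_width: 0.003
grasp_force: 0.0
```

move_arm --commands '[{"xyz": [0.05,0.0045,0]},{"xyz": [0.075,0.0068,0]},{"xyz": [0.095,0.0086,0]},{"xyz": [0.115,0.0104,0]},{"xyz": [0.135,0.0122,0]},{"xyz": [0.155,0.014,0]},{"xyz": [0.175,0.0158,0]},{"xyz": [0.195,0.0176,0]},{"xyz": [0.215,0.0194,0]},{"xyz": [0.235,0.0212,0]},{"xyz": [0.25,0.0225,0]},{"xyz": [0.25,0.0225,0]},{"xyz": [0.25,0.0225,0]}]'

```text
invalid input
```

move_arm --commands '[{"xyz": [0.05,0.0045,0],"dr": [0,0,0]},{"xyz": [0.075,0.0068,0],"dr": [0,0,0]},{"xyz": [0.095,0.0086,0],"dr": [0,0,0]},{"xyz": [0.115,0.0104,0],"dr": [0,0,0]},{"xyz": [0.135,0.0122,0],"dr": [0,0,0]},{"xyz": [0.155,0.014,0],"dr": [0,0,0]},{"xyz": [0.175,0.0158,0],"dr": [0,0,0]},{"xyz": [0.195,0.0176,0],"dr": [0,0,0]},{"xyz": [0.215,0.0194,0],"dr": [0,0,0]},{"xyz": [0.235,0.0212,0],"dr": [0,0,0]},{"xyz": [0.25,0.0225,0],"dr": [0,0,0]},{"xyz": [0.25,0.0225,0],"dr": [0,0,0]},{"xyz": [0.25,0.0225,0],"dr": [0,0,0]}]'

```text
t: 3.78
tcp_pos: [598.0, 275.7, 31.8]
ee_rot: [180.0, -0.4, -175.0]
contact_force: [-6.6, 0.8, 4.6]
gripper_width: 0.006
grasp_force: 3.2
```

move_arm --commands '[{"xyz": [0.015,0.0014,0],"dr": [0,0,0]},{"xyz": [0.03,0.0027,0],"dr": [0,0,0]},{"xyz": [0.04,0.0036,0],"dr": [0,0,0]},{"xyz": [0.048,0.0043,0],"dr": [0,0,0]},{"xyz": [0.048,0.0043,0],"dr": [0,0,0]},{"xyz": [0.048,0.0043,0],"dr": [0,0,0]}]'

```text
t: 4.28
tcp_pos: [612.6, 277.1, 31.7]
ee_rot: [-180.0, -0.8, -175.0]
contact_force: [-13.6, -0.9, 9.8]
gripper_width: 0.005
grasp_force: 6.8
```

move_arm --commands '[{"xyz": [0.01,0.0009,0],"dr": [0,0,0]},{"xyz": [0.02,0.0018,0],"dr": [0,0,0]},{"xyz": [0.02,0.0018,0],"dr": [0,0,0]},{"xyz": [0.02,0.0018,0],"dr": [0,0,0]}]'

```text
t: 4.62
tcp_pos: [612.5, 277.1, 31.8]
ee_rot: [-179.9, -1.7, -175.0]
contact_force: [-26.8, -2.2, 19.9]
gripper_width: 0.004
grasp_force: 13.8
```

The arm stalls at 612.5 while the force climbs to 27 N, so the end stop is reached. I'll draw back.

move_arm --commands '[{"xyz": [-0.04,-0.0036,0],"dr": [0,0,0]},{"xyz": [-0.08,-0.0072,0],"dr": [0,0,0]},{"xyz": [-0.15,-0.0135,0],"dr": [0,0,0]},{"xyz": [-0.25,-0.0225,0],"dr": [0,0,0]},{"xyz": [-0.28,-0.025,0.1],"dr": [0,0,0]},{"xyz": [-0.28,-0.025,0.2],"dr": [0,0,0]},{"xyz": [-0.28,-0.025,0.3],"dr": [0,0,0]},{"xyz": [-0.2,0.0,0.37],"dr": [0,0,0]},{"xyz": [-0.12,0.05,0.37],"dr": [0,0,0]},{"xyz": [-0.12,0.05,0.37],"dr": [0,0,0]},{"xyz": [-0.12,0.05,0.37],"dr": [0,0,0]},{"xyz": [-0.12,0.05,0.37],"dr": [0,0,0]}]'

```text
t: 5.62
tcp_pos: [579.3, 297.8, 178.7]
ee_rot: [-180.0, -0.1, -175.0]
contact_force: [0.2, -0.7, -1.2]
gripper_width: 0.002
grasp_force: 0.0
```

```bash
python3 - <<'E'
from h import *
i=grab('wrist','w3'); f=i['frame'][100:340,200:440,::-1]
cv2.imwrite('pics/w3c.png',cv2.resize(f,(600,600),interpolation=cv2.INTER_CUBIC))
s=robot.state();print(s['tcp_pos'],s['ee_rot'],s['t'])
E
```

```text
[578.90487908 297.60643159 178.69986796] [-1.79957792e+02 -1.40565544e-01 -1.74968842e+02] 5.6667
```

View pics/w3c.png

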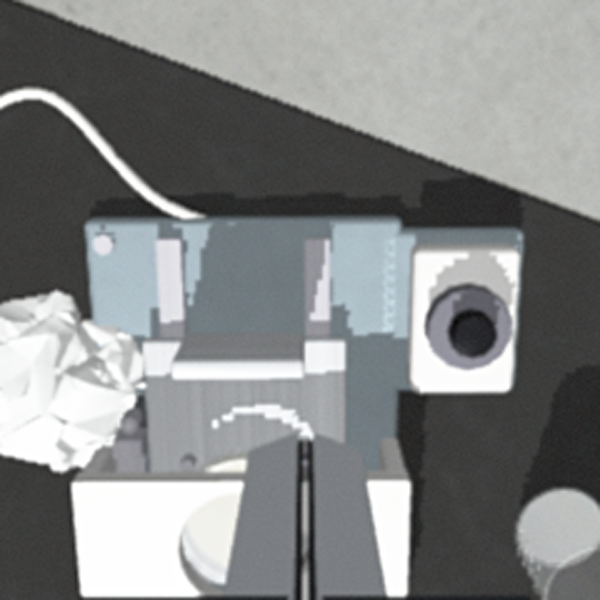

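The tray stays in: the plate's top front edge is now at about (173–303, 361) and the dish sits under the head opening. The button is at (473,333). I'll check the numbers.

```bash
python3 - <<'E'
from h import *
d=dict(np.load('w3.npz'))
g=lambda x,y,z:onplane(d,200+(x+.5)/2.5-.5,100+(y+.5)/2.5-.5,z)[:2]
yaw=np.radians(5.15);ex=np.array([np.cos(yaw),np.sin(yaw)]);ey=np.array([-ex[1],ex[0]])
p=(g(173,361,56)+g(303,361,56))/2-[681.8,284.2]
print('plate reader x',p@ex,'tray',p@ex+134,'button',g(473,333,48))
E
```

```text
plate reader x -88.63835905787748 tray 45.36164094212252 button [577.35515871 362.84924283]
```

move_arm --commands '[{"xyz": [-0.003,0.08,0],"dr": [0,0,0]},{"xyz": [-0.003,0.164,0],"dr": [0,0,0]},{"xyz": [-0.003,0.164,-0.08],"dr": [0,0,0]},{"xyz": [-0.003,0.164,-0.16],"dr": [0,0,0]},{"xyz": [-0.003,0.164,-0.24],"dr": [0,0,0]},{"xyz": [-0.003,0.164,-0.29],"dr": [0,0,0]},{"xyz": [-0.003,0.164,-0.297],"dr": [0,0,0]},{"xyz": [-0.003,0.164,-0.297],"dr": [0,0,0]},{"xyz": [-0.003,0.164,-0.297],"dr": [0,0,0]},{"xyz": [-0.003,0.164,-0.297],"dr": [0,0,0]}]'

```text
t: 6.5
tcp_pos: [580.1, 364.3, 62.9]
ee_rot: [179.9, 0.2, -175.0]
contact_force: [-0.1, 0.5, 1.0]
gripper_width: 0.006
grasp_force: 0.0
```

move_arm --commands '[{"xyz": [-0.005,-0.002,-0.01],"dr": [0,0,0]},{"xyz": [-0.005,-0.002,-0.02],"dr": [0,0,0]},{"xyz": [-0.005,-0.002,-0.03],"dr": [0,0,0]},{"xyz": [-0.005,-0.002,-0.04],"dr": [0,0,0]},{"xyz": [-0.005,-0.002,-0.048],"dr": [0,0,0]},{"xyz": [-0.005,-0.002,-0.053],"dr": [0,0,0]},{"xyz": [-0.005,-0.002,-0.053],"dr": [0,0,0]},{"xyz": [-0.005,-0.002,-0.053],"dr": [0,0,0]}]'

```text
t: 7.17
tcp_pos: [577.2, 363.1, 42.1]
ee_rot: [180.0, 0.1, -175.0]
contact_force: [-3.1, -2.5, 12.8]
gripper_width: 0.006
grasp_force: 6.6
```

move_arm --commands '[{"xyz": [0,0,-0.005],"dr": [0,0,0]},{"xyz": [0,0,-0.005],"dr": [0,0,0]},{"xyz": [0,0,-0.005],"dr": [0,0,0]}]'

```text
t: 7.42
tcp_pos: [577.2, 363.2, 41.9]
ee_rot: [180.0, 0.1, -175.0]
contact_force: [-4.3, -3.2, 20.8]
gripper_width: 0.007
grasp_force: 10.5
```

The tip stalls at z 41.9 with 21 N, so the button is fully down. I'll lift off and back to the viewing pose.

move_arm --commands '[{"xyz": [0,0,0.02],"dr": [0,0,0]},{"xyz": [0,0,0.06],"dr": [0,0,0]},{"xyz": [0,0,0.16],"dr": [0,0,0]},{"xyz": [0,0,0.26],"dr": [0,0,0]},{"xyz": [0,0,0.35],"dr": [0,0,0]},{"xyz": [0,-0.08,0.35],"dr": [0,0,0]},{"xyz": [0,-0.16,0.35],"dr": [0,0,0]},{"xyz": [0,-0.16,0.35],"dr": [0,0,0]},{"xyz": [0,-0.16,0.35],"dr": [0,0,0]},{"xyz": [0,-0.16,0.35],"dr": [0,0,0]}]'

```text
t: 8.25
tcp_pos: [576.8, 299.3, 177.0]
ee_rot: [180.0, -0.0, -175.0]
contact_force: [-0.5, 0.0, -1.0]
gripper_width: 0.004
grasp_force: 0.0
```

```bash
python3 - <<'E'
from h import *
i=grab('wrist','w4'); f=i['frame'][100:340,200:440,::-1]
cv2.imwrite('pics/w4c.png',cv2.resize(f,(600,600),interpolation=cv2.INTER_CUBIC))
s=robot.state();print(s['tcp_pos'],s['contact_force'],s['t'])
E
```

```text
[576.80800788 299.74251669 176.90876766] [-0.17938194 -0.40644925 -0.55018862] 8.3
```

View pics/w4c.png

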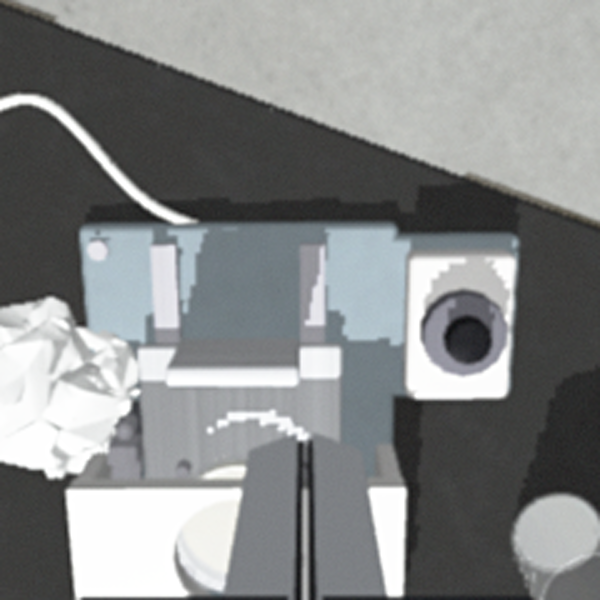

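The tray is still latched (plate edge at about row 368 in this slightly shifted view), the button at (467,338) is back up, the dish is in place, and the beaker hasn't moved.

```bash
python3 -c "
from station import robot
print(robot.hand_in())"
```

```text
the job is handed in; nothing more can be done
None
```

I pushed reader A's tray (the left reader, holding the dish) to its end stop and it latched at about 45 mm; then I pressed its start button fully down, let it come up, and handed the job in at about 8.3 s, with no verdict returned.

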